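# Load a finish sample under the spring clip

## Robot

A 6-joint arm with a two-finger parallel gripper is mounted at the origin on the work surface. World frame = base frame: x ahead of the robot, y to its left, z up, the work surface at z = 0. Lengths are in m, angles in rad, forces in N, time in s.
With the tool pointing down it reaches from about 0.4 to 0.925 m from the base axis. Payload 12.5 kg.
Tool frame: the origin (TCP) lies midway between the tips of the shut fingers; the grasp point (between the pads) lies ctrl.grasp_offset behind it (ctrl.grasp_offset is the distance from the TCP to the grasp point, in m); z points along the fingers, y is the direction in which the jaws open and shut (so a half turn about z gives the same grasp; the last joint's range is limited). The gripper opens to 95 mm and grips with 3 to 60 N. Pads are 20 mm wide; open, the fingers measure 119 mm over their backs; the gripper's body (75 mm by 180 mm) begins 59 mm behind the grasp point.
Start: joints at [-1.333, 0.491, 1.559, -0, 1.092, -0.106], TCP at [0.211, -0.588, 0.215] pointing down, gripper open.
Joint ranges: [-3.1, 3.1], [-0.84, 2.19], [0.05, 2.79], [-1.13, 4.28], [0.06, 2.93], [-2.69, 2.69]. Speed limits (rad/s): [2.22, 2.22, 2.79, 3.14, 3.14, 3.14].

## Interface

Orientations are given as [roll, pitch, yaw] about the fixed x, y, z axes, in that order (R = Rz(yaw) Ry(pitch) Rx(roll)).
In Python, from station import monitor, vision, ctrl gives the robot as it stands.
- The arm moves only by the tool send_rows, never from a script. Its argument "increments" is a list of rows, each a list of 5 numbers: the opening, from -1 (shut) to 1 (fully open), so that 0 is half open, then the shift along the tool's x, y, z scaled (see below), then the turn about the tool's z scaled (see below). A call has exactly 8 rows; each row shifts and turns the pose as measured when the row begins, along the tool's axes as they then stand; what a row does not reach is not made up. The controller multiplies each number of a shift by 3 cm and each number of a turn by 0.08 rad. A row lasts 1/12 s, in which the tool goes at most 41.7 mm and 7.16 degrees, less where a joint would pass 70% of its speed; a pose out of reach is approached as far as the arm can. A call with a number of a shift or a turn outside -1 to 1 is refused whole. A call with a gripper value outside its range is refused whole. The fingers move at their own pace and stop on an object; "grip_force" is the grip in N (left out, the last holds). Time passes only in rows, so rows that do not move let the fingers close, or fill a call up. It gives the time, the measured TCP pose, the force and the opening at its end, in the units of the state.
- monitor.sense(): the state, without advancing time (a new reading comes with each control period).
- vision.read_camera(name): name is "scene" or "top"; returns (picture, depth): 420x560x3 uint8, red, green, blue; 420x560 float32, m along the optical axis (not along the pixel's ray), 0 where there is no reading.
- vision.camera_info(name): a dict with "fx", "fy", "cx", "cy" (pixels), "extrinsics" (4x4, takes a point from camera to world coordinates). Camera axes: x right, y down, z forward; pixel columns grow to the right and rows downward; lengths in m; the calibration is good to about 2 mm. A picture is of the moment at which its call begins. camera_info takes no time and is no camera call.
- ctrl.hand_in(): hands the job in, once; it reports no verdict.
The state is a dict: "clock": time; "joints": joint angles; "joint_velocities": joint speeds; "joint_efforts": joint torques, N m; "tool_pos": TCP position; "ee_rot": TCP orientation; "contact_force": force on the tool from outside, world axes, zero at the start; "torque": the same for the moment, N m; "opening": finger opening in m.
Only numpy, scipy, OpenCV 4.12 (cv2) and the standard library are available. Lean on these libraries where they do the work, as an engineer would, in place of code of your own. Each camera call takes 0.05 s, during which the arm holds its last target. There are 200 camera calls.

## Task

Load the copper-faced sample plaque under the spring clip: press the clip's yellow pad down with one fingertip and, while holding it down, push the plaque along its lane with the other fingertip until it is fully home against the red end stop; then let go of the clip so that its nose clamps the plaque. Only press and push: do not lift or tip the plaque, and leave the other things on the board and the table where they are.

Things in the scene. Friction and masses are not known exactly. Their poses are not given: they have to be found in the camera images.
- board: Plywood sample board fixed to the table, 310 x 250 mm, 12 mm thick. Origin at the table top, under the centre line of the lane. x runs along the lane towards the red end stop (roughly away from the robot), y to the left, z up. 'Board x, y, z' elsewhere means this frame.
- lane_mid (a point): Middle of the lane deck's top (board x -25, y 0, z 18 mm). The deck is a grey strip from board x = -130 to 80 mm between two aluminium fences: inner faces at y = -27 and +27 mm, tops at z = 26 mm; the right fence is 6 mm thick.
- end_stop (a point): Foot of the red end stop's face, on the deck: board x = 70, y = 0, z = 18 mm. The stop rises to z = 30 mm and spans the lane.
- hinge_mid (a point): Middle of the spring clip's hinge tube, at board y = 36, z = 38 mm, which runs along x with steel posts and coils, from x = -126 to 74 mm, up to z = 46 mm.
- plaque: Copper-faced plywood plaque, loose, 80 (x) x 50 (y) x 12 mm thick, about 60 g; origin at the centre of its underside. It lies flat on the lane deck, square within 2 degrees, its front (+x) end 5 to 35 mm short of the nose. Fully home its front end touches the end stop: origin at board x = 30 mm, rear end at x = -10 mm.
- plaque_front (a point): Middle of the plaque's front end (plaque x = +40 mm), at half its thickness (6 mm above its underside).
- clip_angle (a joint): Angle of the spring clip, a see-saw: 0 shut, 0.65 rad at its stop. Pressing the yellow pad (left of the hinge) down raises the nose (right of it, over the lane). It springs shut when let go; pressing takes about 3 N at first, 6 N at 0.45 rad. Shut, the nose blocks the plaque; from 0.26 rad the plaque passes freely; resting on the plaque it reads about 0.2.
- clip: The spring clip, turning about its origin on the hinge line at board x = 0, y = 36, z = 38 mm. Its yellow press pad is smooth, from board x = -125 to 10 mm and about y = 71 to 98 mm, so a fingertip can slide along it while holding it down. Shut it slopes up to the left, its top at board z = 40, 46, 53 mm at inner edge, middle, outer edge.
- pad_mid (a point): Middle of the yellow pad's top (board x = -57.5, y about 85 mm). Pressed to 0.45 rad the pad is level, its top at board z = 24 mm (6 mm above the deck); it can go down to deck level. So a hand with both tips 2 to 8 mm above the deck holds the clip open with one and reaches the plaque's rear end with the other.
- nose (a point): Middle of the underside of the clip's nose, a black rubber block on a steel arm, over the lane at board x = 40 to 64, y = -18 to 2 mm, 1 to 5 mm above the deck when shut. The arm joins it to the hinge and stays below board z = 70 mm.
- brush: Bystander: a paint brush, 160 mm; origin at its underside, midway; lying on the board's right (-y) margin.
- stud: Bystander: a small brass stud, 26 mm wide; origin at its underside; standing on the far left corner of the board.
- jar_blue: Bystander: a blue paint jar, 52 mm wide, 65 mm tall; origin at its underside; standing or lying on the table clear of the board.
- jar_green: Bystander: a green paint jar, same size; origin at its underside; standing or lying on the table clear of the board.
- jar_orange: Bystander: an orange paint jar, same size; origin at its underside; standing or lying on the table clear of the board.
- tape: Bystander: a yellow roll of tape, 96 mm wide, 24 mm tall; origin at its underside; standing or lying on the table clear of the board.
- mixing_cup: Bystander: an empty white cup, 70 mm wide, 80 mm tall; origin at its underside; standing or lying on the table clear of the board.
- spare_plaque: Bystander: a dark grey sample plaque, 80 x 50 x 12 mm, not the one to load; origin at its underside; standing or lying on the table clear of the board.
Mind the look-alikes: they are no part of the job. What is shaped like the plaque but blue is not meant.

How it is judged:
On the way:
1. with a finger holding the press pad down and the clip open (over 0.22 rad), the front end of the plaque is under the nose (over 45 mm along the board) (contact force between the fingers and clip above 0.5 N and value of joint clip_angle above 0.22 rad and x of plaque_front in the frame of board above 0.045 m), for 0.05 s.
At the end, for the whole second after the job is handed in: The plaque lies flat on the lane deck, its front end within 5 mm of the end stop and square to it within 4 degrees, and the released clip's nose rests on it and clamps it with more than 1 N, all at rest (x of plaque_front in the frame of board between 0.065 and 0.074 m and angle between the x axis of plaque and the x axis of board, either way round below 0.07 rad and z of plaque in the frame of board between 0.015 and 0.021 m and angle between plaque's own z axis and vertical below 0.06 rad and value of joint clip_angle between 0.12 and 0.27 rad and contact force between clip and plaque above 1 N and linear speed of plaque below 0.01 m/s); the robot touches nothing.
It fails at once if the plaque is lifted more than 7 mm off the deck or tipped more than 9 degrees (z of plaque in the frame of board above 0.025 m or angle between plaque's own z axis and vertical above 0.16 rad).
It fails at once if a bystander is moved more than 25 mm or tipped (distance of any of brush, stud, jar_blue, jar_green, jar_orange, tape, mixing_cup, spare_plaque from where it was at the start of the episode above 0.025 m or angle between any of stud, jar_blue, jar_green, jar_orange, tape, mixing_cup, spare_plaque's own z axis and vertical above 0.5 rad).
It also fails if it takes over 35 s, if anything falls off the work surface, if the arm or the gripper's body presses on something with over 40 N, if the wrist force passes 120 N, or if a joint passes its speed limit or range.

## Working session

There is one attempt and no reset: what is moved stays moved. The work goes in short steps, Python scripts to look and compute and a tool call to move; the robot and the scene stay as the last step left them, time stands still between calls to the robot, and variables do not carry over. Pictures are saved under pics/ and viewed, about 8 in all and at most 12, crops included, and the job is handed in when it is done.

Besides the shell and the picture viewer there is one more tool, called after ">>>" as name(argument=value, ...) on one line, values as JSON. send_rows: Moves the arm, as the interface text tells. Shifts and turns lie within -1 to 1; 1 stands for 3 cm of shift or 0.08 rad of turn. Its arguments: {"type":"object","properties":{"increments":{"type":"array","items":{"type":"array","items":{"type":"number"}}},"grip_force":{"type":"number"}},"required":["increments"]}

```bash
mkdir -p pics; cat > h.py <<'E'
import numpy as np, cv2
from station import monitor, vision, ctrl
def shot(n, f):
    p,d=vision.read_camera(n); cv2.imwrite('pics/'+f+'.png',p[:,:,::-1]); np.savez('pics/'+f+'.npz',p=p,d=d); return p,d
def cloud(n,d):
    i=vision.camera_info(n); v,u=np.mgrid[:d.shape[0],:d.shape[1]]
    P=np.stack([(u-i['cx'])/i['fx']*d,(v-i['cy'])/i['fy']*d,d],-1)
    E=np.array(i['extrinsics']); return P@E[:3,:3].T+E[:3,3]
E
python3 - <<'E'
from h import *
for n in('scene','top'):
    shot(n,n+'0'); i=vision.camera_info(n); print(n,i['fx'],np.round(i['extrinsics'],3).tolist())
print(monitor.sense(), ctrl.grasp_offset)
E
```

```text
scene 396.44623765819244 [[-0.85, 0.288, -0.442, 1.015], [0.527, 0.5, -0.687, 0.706], [0.023, -0.817, -0.577, 0.664], [0.0, 0.0, 0.0, 1.0]]
top 535.8575750278123 [[0.027, -0.996, 0.081, 0.443], [-0.999, -0.029, -0.022, 0.002], [0.024, -0.08, -0.997, 1.528], [0.0, 0.0, 0.0, 1.0]]
{'clock': 0.1, 'joints': array([-1.33260372e+00,  4.91487069e-01,  1.55939235e+00,  9.15633155e-06,
        1.09169097e+00, -1.05623240e-01]), 'joint_velocities': array([ 0.00017967, -0.00144789, -0.00114162,  0.0006783 ,  0.00050947,
        0.00070931]), 'joint_efforts': array([ 5.34384526e-03, -6.13621545e+01, -2.58604199e+01,  6.94777770e-02,
        4.69814998e-02, -4.01654722e-05]), 'tool_pos': array([ 0.21063527, -0.58820917,  0.21412644]), 'ee_rot': array([-3.14062122e+00, -1.11156311e-04,  3.43811571e-01]), 'contact_force': array([-0.14025277,  0.23062062, -0.3858337 ]), 'torque': array([-0.00015224, -0.05011845,  0.00160497]), 'opening': 0.09518305292391782} 0.0188
```

View pics/top0.png

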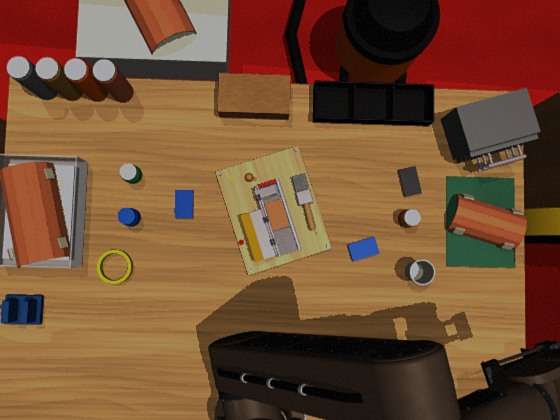

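View pics/scene0.png

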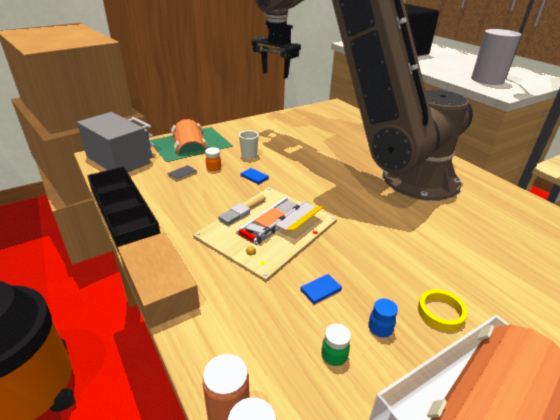

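The top view shows the board with corners near (217,170), (298,148), (330,248), (248,275). The red stop is near (266,184), the copper plaque near (275,215) and the yellow pad near (250,235). The scene view shows the same layout. Next I'll fit the frames and look at a crop.

```bash
python3 - <<'E'
from h import *
z=np.load('pics/top0.npz');p,d=z['p'],z['d'];W=cloud('top',d)
c=p[135:285,205:345]; cv2.imwrite('pics/crop0.png',cv2.resize(c,None,fx=4,fy=4,interpolation=cv2.INTER_CUBIC)[:,:,::-1])
reg=np.zeros(d.shape,bool);reg[140:282,208:340]=1
hsv=cv2.cvtColor(p,cv2.COLOR_RGB2HSV).astype(int)
# board mask: height 6..80 mm
m=reg&(W[...,2]>.007)&(W[...,2]<.09)
n,l,s,_=cv2.connectedComponentsWithStats(m.astype(np.uint8));k=1+np.argmax(s[1:,4]);m=l==k
pts=W[m][:,:2].astype(np.float32);r=cv2.minAreaRect(pts*1000);print('board',r,np.round(cv2.boxPoints(r)))
for nm,q in(('copper',reg&(hsv[...,0]>5)&(hsv[...,0]<16)&(hsv[...,1]>140)),('red',reg&((hsv[...,0]<4)|(hsv[...,0]>175))&(hsv[...,1]>150)),('yellow',reg&(hsv[...,0]>20)&(hsv[...,0]<32)&(hsv[...,1]>200))):
    n,l,s,ce=cv2.connectedComponentsWithStats(q.astype(np.uint8))
    for k in range(1,n):
        if s[k,4]>15:
            P=W[l==k];r=cv2.minAreaRect((P[:,:2]*1000).astype(np.float32));print(nm,s[k].tolist(),np.round(np.median(P,0),4),np.round(r[0],1),np.round(r[1],1),r[2])
E
```

```text
board ((575.5748901367188, -24.033920288085938), (320.2383117675781, 256.1452331542969), 19.297664642333984) [[ 382.   44.]
 [ 467. -198.]
 [ 769.  -92.]
 [ 684.  150.]]
copper [319, 181, 12, 6, 20] [ 0.6495 -0.1712  0.003 ] [ 653.4 -171.1] [14.6 31.3] 1.7571661472320557
copper [265, 199, 24, 31, 486] [ 0.5591 -0.0341  0.0314] [522.5 -33.8] [ 67.4 160. ] 88.74014282226562
copper [234, 251, 7, 6, 16] [0.4479 0.072  0.0019] [446.3  73.6] [14.1 17.2] 1.5306919813156128
red [258, 179, 18, 9, 60] [ 0.646  -0.0042  0.0313] [554.2   8.8] [ 45.7 217.5] 81.82899475097656
yellow [241, 214, 22, 48, 403] [0.4931 0.034  0.0487] [493.   33.8] [132.7  24.4] 19.44870948791504
```

View pics/crop0.png

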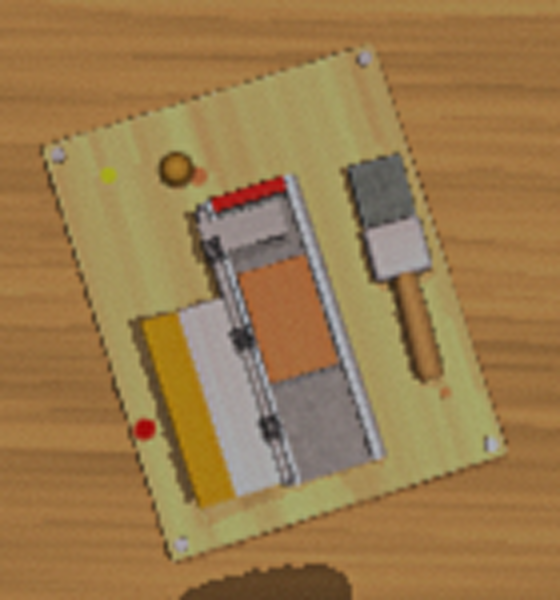

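The crop shows a copper plaque in the lane with grey deck behind it, the nose arm near the red stop, and the pad on the left. The tool's yaw of 0.344 already matches the board's yaw of about 19.4°. I'll fit the frame properly.

```bash
python3 - <<'E'
from h import *
z=np.load('pics/top0.npz');p,d=z['p'],z['d'];W=cloud('top',d)*1000
hsv=cv2.cvtColor(p,cv2.COLOR_RGB2HSV).astype(int)
reg=np.zeros(d.shape,bool);reg[140:282,208:340]=1
h,s_=hsv[...,0],hsv[...,1]
Y=reg&(h>20)&(h<32)&(s_>200)&(W[...,2]>30); C=reg&(h>5)&(h<16)&(s_>140)&(abs(W[...,2]-31)<6)
C[:, :262]=0; C[:,300:]=0
R=reg&((h<4)|(h>175))&(s_>150)&(abs(W[...,2]-31)<6)
ry=cv2.minAreaRect(W[Y][:,:2].astype(np.float32));a=np.radians(ry[2]);M=np.array([[np.cos(a),-np.sin(a)],[np.sin(a),np.cos(a)]])
O=np.array(ry[0])-M@[-57.5,84.5];print('a',a,'O',O)
for nm,q in(('copper',C),('red',R),('yel',Y)):
    r=cv2.minAreaRect(W[q][:,:2].astype(np.float32));B=(W[q][:,:2]-O)@M
    print(nm,q.sum(),'rect board',(np.array(r[0])-O)@M,r[1:],'minmax',B.min(0),B.max(0),np.median(W[q][:,2]))
# height profile across the lane in board frame
B=(W[...,:2]-O)@M; 
for x0,x1 in((-120,-95),(-90,-70)):
  for y in range(-42,104,4):
    q=reg&(B[...,0]>x0)&(B[...,0]<x1)&(abs(B[...,1]-y)<2)&(d>0)
    if q.any(): print((y,round(float(np.median(W[q][:,2])))),end=' ')
  print()
E
```

```text
a 0.33944401582797773 O [575.35331123 -26.71721305]
copper 446 rect board [11.23673713 -2.50978877] ((137.36587524414062, 48.76017761230469), 18.174213409423828) minmax [-57.78776532 -26.81594331] [79.40759214 22.72402825] 31.4157661996084
red 57 rect board [73.69203899 -2.83462284] ((9.052783012390137, 52.030601501464844), 19.56726837158203) minmax [ 69.17638919 -28.84050123] [78.27226558 23.17906408] 31.240760828028293
yel 403 rect board [-57.5  84.5] ((132.6521759033203, 24.36610221862793), 19.44870948791504) minmax [-123.82611069   72.31694326] [ 8.82607332 96.6830434 ] 48.72683172449377
(-42, 16) (-38, 19) (-34, 29) (-30, 24) (-26, 18) (-22, 21) (-18, 20) (-14, 18) (-10, 20) (-6, 21) (-2, 20) (2, 19) (6, 20) (10, 19) (14, 22) (18, 19) (22, 19) (26, 29) (30, 40) (34, 43) (38, 43) (42, 42) (46, 42) (50, 41) (54, 40) (58, 40) (62, 41) (66, 40) (70, 43) (74, 45) (78, 46) (82, 47) (86, 51) (90, 50) (94, 51) (98, 18) (102, 14) 
(-42, 14) (-38, 19) (-34, 28) (-30, 25) (-26, 18) (-22, 20) (-18, 20) (-14, 19) (-10, 20) (-6, 21) (-2, 19) (2, 18) (6, 20) (10, 21) (14, 19) (18, 21) (22, 19) (26, 28) (30, 42) (34, 46) (38, 47) (42, 42) (46, 41) (50, 40) (54, 41) (58, 41) (62, 41) (66, 42) (70, 42) (74, 44) (78, 45) (82, 47) (86, 51) (90, 51) (94, 54) (98, 16) (102, 13)
```

>>> send_rows(increments=[[0.55,0.9,-1,0,0],[0.55,0.9,-1,0,0],[0.55,0.9,-1,0,0],[0.55,0.9,-1,0,0],[0.55,0.9,-1,0,0],[0.55,0.9,-1,0,0],[0.55,0.9,-1,0,0],[0.55,0.9,-1,0,0]])

```text
clock: 0.77
tool_pos: [0.3327, -0.2843, 0.2105]
ee_rot: [-3.137, 0.001, 0.334]
contact_force: [1.7, -0.1, 0.1]
opening: 0.0737
```

>>> send_rows(increments=[[0.55,1,-0.87,0,-0.03],[0.55,1,-0.87,0,-0.03],[0.55,1,-0.87,0,-0.03],[0.55,1,-0.87,0,-0.03],[0.55,1,-0.87,0,-0.03],[0.55,1,-0.87,0,-0.03],[0.55,0.9,-0.8,0,-0.03],[0.55,0.5,-0.4,0,0]])

```text
clock: 1.43
tool_pos: [0.4807, -0.011, 0.2113]
ee_rot: [-3.137, 0.001, 0.352]
contact_force: [0.3, -0.2, 0.2]
opening: 0.0741
```

>>> send_rows(increments=[[0.55,0.13,0.18,0,0.16],[0.55,0,0,0.8,0],[0.55,0,0,0.8,0],[0.55,0,0,0.8,0],[0.55,0,0,0.8,0],[0.55,0,0,0.6,0],[0.55,0,0,0.2,0],[0.55,0,0,0,0]])

```text
clock: 2.1
tool_pos: [0.4886, -0.0121, 0.0865]
ee_rot: [-3.138, -0.001, 0.344]
contact_force: [0.0, 0.3, 0.5]
opening: 0.074
```

```bash
python3 - <<'E'
from h import *
s=monitor.sense();print(s['tool_pos'],s['ee_rot'],s['contact_force'],s['opening'])
p,d=shot('scene','scene1'); c=p[150:290,170:360]; a=cv2.resize(c,None,fx=4,fy=4,interpolation=cv2.INTER_CUBIC); cv2.imwrite('pics/c1.png',a[:,:,::-1])
E
```

```text
[ 0.48855677 -0.01209235  0.08652107] [-3.13793147e+00 -1.17791807e-03  3.43807084e-01] [0.02455937 0.30673161 0.54451597] 0.07401941005679144
```

View pics/c1.png

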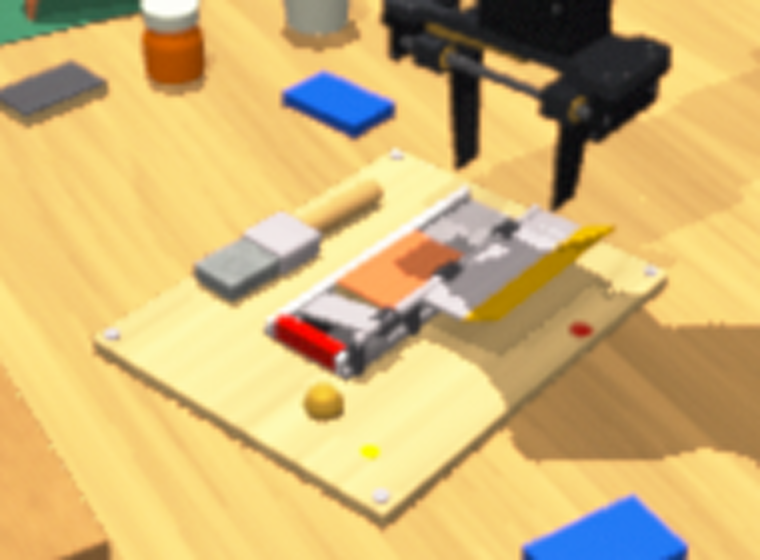

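The fingers are above the lane and pad, with tips near (465,160) and (563,205). The plaque's rear edge is around (440,240) in the crop. I'll check the plaque and pad against the scene camera too.

```bash
python3 - <<'E'
from h import *
O=np.array([575.35,-26.7]);a=.3394;M=np.array([[np.cos(a),-np.sin(a)],[np.sin(a),np.cos(a)]])
def rep(f,cam,r):
    z=np.load(f'pics/{f}.npz');p,d=z['p'],z['d'];W=cloud(cam,d)*1000;B=(W[...,:2]-O)@M
    hsv=cv2.cvtColor(p,cv2.COLOR_RGB2HSV).astype(int);h,s=hsv[...,0],hsv[...,1];reg=np.zeros(h.shape,bool);reg[r]=1
    for nm,q in(('cu',(h>4)&(h<16)&(s>120)&(W[...,2]>24)&(W[...,2]<38)&(abs(B[...,1])<35)&(abs(B[...,0])<68)),('red',((h<4)|(h>175))&(s>150)&(W[...,2]>22)&(B[...,0]>40)&(B[...,0]<100)&(abs(B[...,1])<40)),('yel',(h>20)&(h<32)&(s>180)&(W[...,2]>34)&(B[...,1]>60))):
        q=q&reg; P=np.c_[B[q],W[q][:,2]]; print(f,nm,q.sum(),np.round(np.percentile(P,[1,50,99],axis=0),1).tolist())
rep('top0','top',np.s_[140:282,208:340]);rep('scene0','scene',np.s_[150:290,170:360]);rep('scene1','scene',np.s_[150:290,170:360])
E
```

```text
top0 cu 482 [[-57.0, -26.3, 24.5], [-18.4, -2.2, 31.4], [20.7, 22.2, 37.4]]
top0 red 59 [[69.3, -28.3, 25.5], [73.4, -3.0, 31.2], [78.2, 22.6, 37.0]]
top0 yel 403 [[-122.0, 72.5, 38.7], [-56.6, 84.3, 48.7], [6.6, 96.1, 59.4]]
scene0 cu 283 [[-51.1, -21.2, 26.7], [-9.2, -0.6, 29.8], [27.2, 21.3, 32.3]]
scene0 red 84 [[66.0, -23.1, 22.5], [80.7, -1.0, 28.8], [85.6, 25.3, 31.5]]
scene0 yel 195 [[-119.8, 76.8, 42.1], [-47.0, 89.8, 48.6], [14.2, 100.0, 53.8]]
scene1 cu 279 [[-52.2, -21.4, 25.8], [-8.0, 0.0, 29.7], [26.7, 21.1, 32.5]]
scene1 red 86 [[67.7, -23.3, 22.3], [81.0, -1.1, 28.8], [84.7, 25.8, 31.5]]
scene1 yel 192 [[-121.1, 76.8, 42.4], [-47.0, 90.3, 48.8], [72.2, 140.1, 108.8]]
```

>>> send_rows(increments=[[0.55,0,0,0.6,0.04],[0.55,0,0,0.5,0],[0.55,0,0,0.3,0],[0.55,0,0,0.3,0],[0.55,0,0,0.2,0],[0.55,0,0,0.1,0],[0.55,0,0,0,0],[0.55,0,0,0,0]])

```text
clock: 2.82
tool_pos: [0.4924, -0.0139, 0.0313]
ee_rot: [3.14, -0.01, 0.339]
contact_force: [-2.3, 0.3, 4.7]
opening: 0.074
```

>>> send_rows(increments=[[0.55,0,-0.06,0.14,0],[0.55,0,0,0.1,0],[0.55,0,0,0.04,0],[0.55,0,0,0,0],[0.55,0,0,0,0],[0.55,0,0,0,0],[0.55,0,0,0,0],[0.55,0,0,0,0]])

```text
clock: 3.48
tool_pos: [0.4929, -0.0125, 0.0274]
ee_rot: [3.137, -0.014, 0.34]
contact_force: [-1.9, -0.4, 5.4]
opening: 0.0736
```

```bash
python3 - <<'E'
from h import *
p,d=shot('scene','scene2'); c=p[150:290,170:360]; a=cv2.resize(c,None,fx=4,fy=4,interpolation=cv2.INTER_CUBIC); cv2.imwrite('pics/c2.png',a[:,:,::-1])
E
```

```text
(no output)
```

View pics/c2.png

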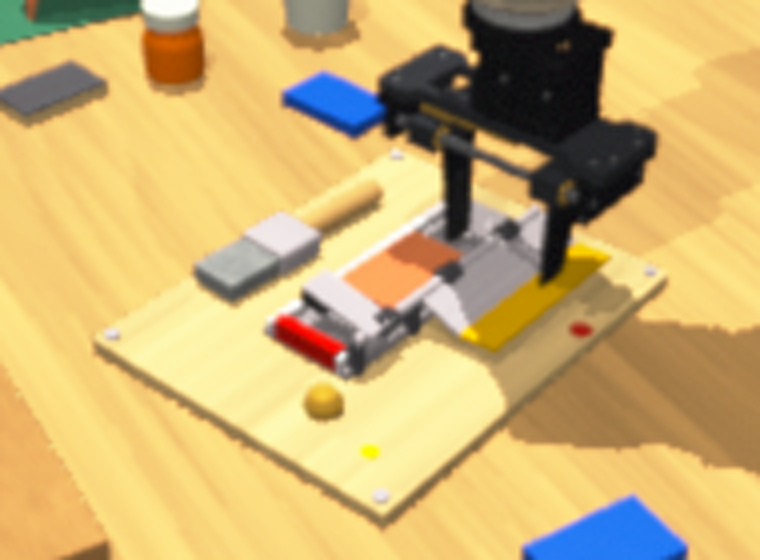

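The clip is open, with the left finger on the pad near (548,275). The right tip is in the lane behind the plaque, near (455,235). Now I push, with a small downward bias.

>>> send_rows(increments=[[0.55,0.15,0,0.12,0],[0.55,0.15,0,0.1,0],[0.55,0.15,0,0.08,0],[0.55,0.15,0,0.06,0],[0.55,0.15,0,0.06,0],[0.55,0.15,0,0.06,0],[0.55,0.15,0,0.06,0],[0.55,0.15,0,0.06,0]])

```text
clock: 4.2
tool_pos: [0.5135, -0.0037, 0.0182]
ee_rot: [-3.139, 0.013, 0.341]
contact_force: [-19.8, -12.1, 34.6]
opening: 0.0739
```

>>> send_rows(increments=[[0.55,0,0,-0.15,0],[0.55,0,0,-0.05,0],[0.55,0,0,0,0],[0.55,0,0,0,0],[0.55,0,0,0,0],[0.55,0,0,0,0],[0.55,0,0,0,0],[0.55,0,0,0,0]])

```text
clock: 4.87
tool_pos: [0.5128, -0.0033, 0.0287]
ee_rot: [-3.14, 0.011, 0.34]
contact_force: [-2.5, 0.2, 4.6]
opening: 0.0738
```

>>> send_rows(increments=[[0.55,0.15,0.02,0.1,0],[0.55,0.15,0.02,0.04,0],[0.55,0.15,0,0.01,0],[0.55,0.15,0,0,0],[0.55,0.15,0,0,0],[0.55,0.15,0,0,0],[0.55,0,0,0,0],[0.55,0,0,0,0]])

```text
clock: 5.53
tool_pos: [0.5364, 0.0038, 0.0226]
ee_rot: [-3.137, 0.02, 0.341]
contact_force: [-3.6, -1.4, 5.6]
opening: 0.0739
```

```bash
python3 - <<'E'
from h import *
p,d=shot('scene','scene3'); c=p[150:290,170:360]; a=cv2.resize(c,None,fx=4,fy=4,interpolation=cv2.INTER_CUBIC); cv2.imwrite('pics/c3.png',a[:,:,::-1])
E
```

```text
(no output)
```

View pics/c3.png

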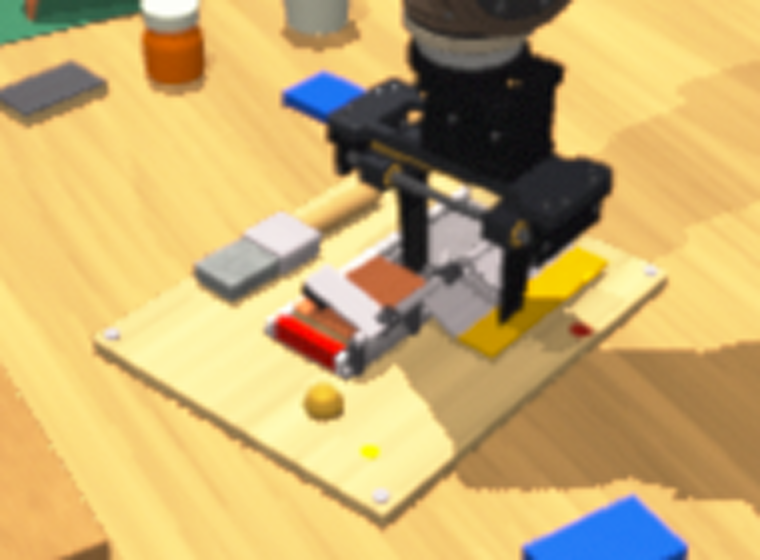

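The plaque's front has passed under the open nose. A small gap to the red stop remains around (320,320), and I estimate 6–8 mm.

>>> send_rows(increments=[[0.55,0.12,0,0.02,0],[0.55,0.12,0,0.02,0],[0.55,0.12,0,0,0],[0.55,0.12,0,0,0],[0.55,0,0,0,0],[0.55,0,0,0,0],[0.55,0,0,0,0],[0.55,0,0,0,0]])

```text
clock: 6.25
tool_pos: [0.5424, 0.0061, 0.0211]
ee_rot: [-3.132, 0.039, 0.337]
contact_force: [-2.7, -0.9, 6.1]
opening: 0.0738
```

>>> send_rows(increments=[[0.55,0,0,0,0],[0.55,0,0,-0.03,0],[0.55,0.1,0,0,0],[0.55,0.1,0,0,0],[0.55,0.15,0,0,0],[0.55,0.15,0,0,0],[0.55,0.2,0,0,0],[0.55,0.2,0,0,0]])

```text
clock: 6.92
tool_pos: [0.5433, 0.0076, 0.0217]
ee_rot: [-3.118, 0.096, 0.332]
contact_force: [-31.8, -21.2, 35.9]
opening: 0.0735
```

```bash
python3 - <<'E'
from h import *
p,d=shot('scene','scene4'); c=p[200:260,225:300]; a=cv2.resize(c,None,fx=8,fy=8,interpolation=cv2.INTER_CUBIC); cv2.imwrite('pics/c4.png',a[:,:,::-1])
print(monitor.sense()['contact_force'])
E
```

```text
[-32.07759472 -19.85946717  33.60838974]
```

View pics/c4.png

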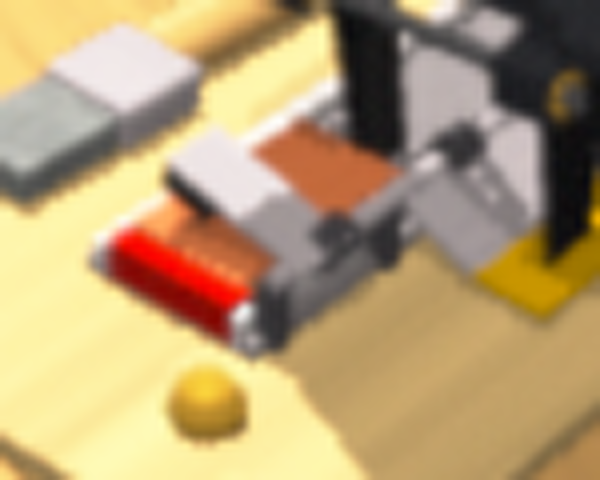

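The plaque is up against the red stop with no visible gap, and the 32 N of push agrees. I'll back off while the clip is still held, then rise.

>>> send_rows(increments=[[0.55,-0.1,0,0,0],[0.55,-0.15,0,0,0],[0.55,-0.15,0,0,0],[0.55,-0.15,0,0,0],[0.55,-0.15,0,0,0],[0.55,-0.1,0,0,0],[0.55,0,0,0,0],[0.55,0,0,0,0]])

```text
clock: 7.63
tool_pos: [0.527, -0.0014, 0.0264]
ee_rot: [-3.123, 0.081, 0.324]
contact_force: [-2.3, 0.9, 5.2]
opening: 0.0736
```

>>> send_rows(increments=[[0.55,-0.05,0,-0.15,0],[0.55,-0.05,0,-0.2,0],[0.55,-0.05,0,-0.3,0],[0.55,-0.05,0,-0.4,0],[0.55,-0.1,0,-0.8,0],[0.55,-0.1,0,-1,0],[0.55,-0.1,0,-1,0],[0.55,-0.1,0,-1,0]])

```text
clock: 8.3
tool_pos: [0.5199, -0.0065, 0.1759]
ee_rot: [-3.12, 0.088, 0.324]
contact_force: [0.6, 0.2, -0.2]
opening: 0.0739
```

>>> send_rows(increments=[[0.55,-0.5,0,-0.5,0],[0.55,-0.8,0,0,0],[0.55,-0.8,0,0,0],[0.55,-0.6,0,0,0],[0.55,-0.3,0,0,0],[0.55,0,0,0,0],[0.55,0,0,0,0],[0.55,0,0,0,0]])

```text
clock: 8.97
tool_pos: [0.436, -0.0368, 0.2103]
ee_rot: [-3.129, 0.073, 0.323]
contact_force: [0.7, 0.2, -0.2]
opening: 0.0737
```

```bash
python3 - <<'E'
from h import *
p,d=shot('scene','scene5'); c=p[180:270,215:335]; a=cv2.resize(c,None,fx=6,fy=6,interpolation=cv2.INTER_CUBIC); cv2.imwrite('pics/c5.png',a[:,:,::-1])
s=monitor.sense();print(s['tool_pos'],s['contact_force'])
p,d=shot('top','top5');W=cloud('top',d)*1000
O=np.array([575.35,-26.7]);a=.3394;M=np.array([[np.cos(a),-np.sin(a)],[np.sin(a),np.cos(a)]]);B=(W[...,:2]-O)@M
hsv=cv2.cvtColor(p,cv2.COLOR_RGB2HSV).astype(int);h,s=hsv[...,0],hsv[...,1]
for n,q in(('cu',(h>4)&(h<16)&(s>120)&(W[...,2]>24)&(W[...,2]<38)&(abs(B[...,1])<30)&(abs(B[...,0])<68)),('yel',(h>20)&(h<32)&(s>180)&(W[...,2]>15)&(B[...,1]>60)&(B[...,1]<110)&(abs(B[...,0]+57)<75))):
    print(n,q.sum(),np.round(np.percentile(np.c_[B[q],W[q][:,2]],[1,50,99],axis=0),1).tolist())
E
```

```text
[ 0.43618396 -0.03679515  0.21016166] [-0.25806116 -0.66056098  0.27176172]
cu 336 [[-11.2, -27.3, 25.2], [15.9, -4.0, 31.2], [66.4, 21.8, 37.4]]
yel 109 [[-110.1, 70.7, 29.4], [-5.6, 83.3, 38.0], [8.6, 98.0, 1410.0]]
```

View pics/c5.png

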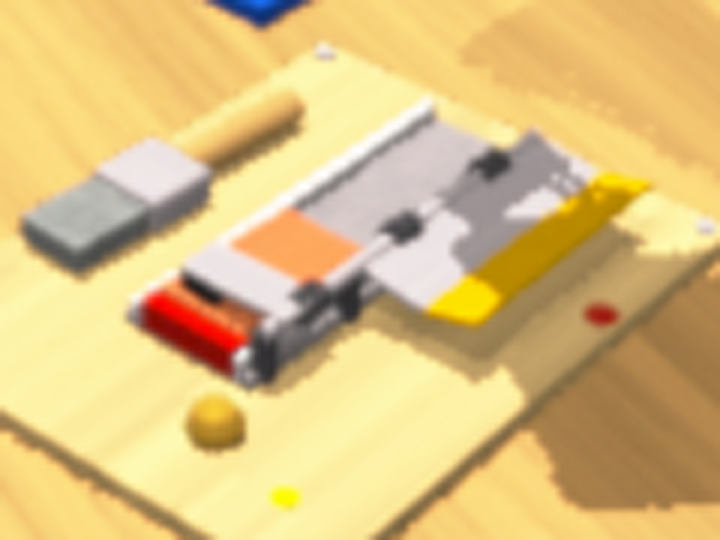

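The plaque is home: its rear end is at board x ≈ -10 to -11 mm, against -10 nominal. The nose rests on it, the pad sits at z ≈ 38 mm, which is about 0.2 rad, and the robot is clear.

```bash
python3 -c "
from station import ctrl
print(ctrl.hand_in())"
```

```text
the job is handed in; nothing more can be done
None
```

The plaque is loaded and clamped, and I handed the job in at about 9 s of robot time, with no verdict reported back. I pressed the yellow pad with the left fingertip and pushed the plaque to the red stop with the right one. I then backed off with the clip still held, released it and withdrew.

**Last checks, from the pictures and the arm's state:**
- **Plaque position:** it is flat, with its rear end at board x of about -11 mm (nominal -10). I saw no gap at the red stop.
- **Clip:** the nose rests on the plaque. The pad height of about 38 mm puts the clip near 0.2 rad. I did not measure the clamping force.
- **Robot and bystanders:** the arm is clear, with contact force near zero. The brush and stud look unmoved in the last picture. I did not re-check the jars, tape, cup or spare plaque, but the arm only worked over the board.

**What went less well:**
- **Too low once:** during the push the tips sank to about 18 mm, which is deck level, with about 35 N of upward force. I raised them and carried on.
- **Hand tilt:** the final push against the stop tilted the hand by about 0.1 rad, at 38 N sideways and 36 N upward.
- **Camera disagreement:** the two cameras differed by 2 to 5 mm on positions in the board frame, which was within what the push needed.

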